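# Set the soap melter's heat, refit its start knob on the D spindle and hold it in

## Task

Start the soap melter on the counter: first turn its heat selector to the two-dot mark (pushing in the bare spindle beside it switches the heat on at whatever is selected, so leave the spindle alone until then). Then pick up the loose control knob that lies on the melter's top, turn it so that the flat in its bore matches the flat on the bare spindle, push it fully home and press it in, spindle and all, as far as it goes. The switch has to be held in, so finish while still holding the knob pressed down, and leave the other things on the counter where they are.

Things in the scene. Friction and masses are not known exactly. Their poses are not given: they have to be found in the camera images.
- melter: Electric soap melter on the counter: white case 180 (x) x 290 (y) x 92 mm high, origin under its centre, z up. On its +y end a steel control panel, flush with the top, 92 mm above the counter: selector at (+42, +100) mm, bare spindle at (-42, +100) mm. At the other end a hot plate, 120 mm wide, 9 mm high, centred at (0, -76) mm, with a pan 94 mm wide, rim 137 mm above the counter, its handle towards +x.
- selector_bar (a point): Middle of the grip bar of the heat selector, on its upright turning axis, 12 mm below the bar's top. Black knob: round skirt 42 mm wide, 7.5 to 14.5 mm above the panel; on it a straight bar 22 mm wide, 41 mm long, its top 38.5 mm above the panel. x points along the bar to its tapered nose with the white pointer line, z up.
- selector (a joint): Heat selector, rad, grows clockwise seen from above: 0 = ring mark (off), 0.70 = one dot, 1.40 = two dots, 2.09 = three dots. It clicks into a detent at each mark (about 0.04 N m to leave one), and springs to the nearest when let go. Starts at off or one dot.
- spindle_tip (a point): Centre of the top end of the bare steel D spindle: upright, 14 mm thick, 23.5 mm above the panel, 0.7 mm bevel on top. One side is cut flat, 3 mm from the axis; x points from the axis square to that flat, z up. It turns stiffly (0.12 N m) and rests at any angle.
- start_press (a joint): How far the spindle is pushed in, m: 0 = out, 0.005 = fully in. Spring: 4 N to start it moving, 8 N fully in, where it meets a hard stop; it springs out when let go.
- knob_mid (a point): Centre (half-way up) of the loose knob, upright on the melter's top (92 mm above the counter) between pan and panel; 31 mm high, 45 g. Skirt 42 mm wide, 7 mm high; above it a flat-sided bar 22 mm wide, 41 mm long. D bore from below, 16 mm deep, 15.6 mm wide, 1.8 mm bevel; its flat, 3.8 mm from the axis, is on the pointer side. x points to the nose with the pointer line, z up.
- knob_nose (a point): Point on the loose knob, at half height, 18 mm from its axis under the outer end of the pointer line.
- carton: Small soap carton, 60 x 90 x 34 mm, behind the melter; not to be moved. Origin under its centre.
- weight_1: Dark iron scale weight, 54 mm wide, 50 mm high, beside the balance; not to be moved. Origin under its centre.
- soap_2: Cream bar of soap, 61 x 89 x 42 mm, behind the melter; not to be moved. Origin under its centre.
- hatch_sill (a point): Point on the sill of the open hatch in the fixed timber shop front, through which the arm works. Sill top 125 mm above the counter, 65 mm wide, running along this point's y from -364 to +270 mm; x points to the counter. A post taller than the arm (y = -440 to -364, x = -42 to +48 mm) ends it on the right, with glass beyond. A fixed chest, 182 mm high, is 10 to 80 mm left of the melter.

How it is judged (in metres and radians):
On the way, in this order (a step that is already met when the one before it is completed fails the run):
1. the heat selector stands at the two-dot mark (within 0.115 rad) (value of joint selector between 1.28 and 1.51 rad), for 0.2 s.
2. the knob is fully home on the spindle, its flat on the spindle's flat (horizontal distance between knob_mid and spindle_tip below 0.003 m and z of knob_mid in the frame of spindle_tip below 0.0015 m and x of knob_nose in the frame of spindle_tip above 0.014 m and angle between the x axis of knob_mid and the x axis of spindle_tip, either way round below 0.2 rad and angle between knob_mid's own z axis and vertical below 0.1 rad), for 0.2 s.
At the end, for the whole second after the job is handed in: selector at two dots (within 0.115 rad); knob home on the spindle (3 mm from its axis, 2 mm from its seat, pointer within 0.2 rad of the flat, upright within 0.1 rad); spindle pushed in over 3.7 of its 5 mm; fingers still on the knob with over 2 N (all of step 1 and all of step 2 and value of joint start_press above 0.0037 m and contact force between the fingers and knob above 2 N); the arm keeps its last pose, push and grip.
It fails at once if the spindle was pushed in while the selector was not at two dots (value of joint start_press above 0.0025 m and not (value of joint selector between 1.15 and 1.65 rad)).
It fails at once if the soap carton was moved more than 20 mm (distance of carton from where it was at the start of the episode above 0.02 m).
It fails at once if the iron weight was moved more than 20 mm (distance of weight_1 from where it was at the start of the episode above 0.02 m).
It fails at once if the cream bar of soap was moved more than 20 mm (distance of soap_2 from where it was at the start of the episode above 0.02 m).
It also fails if it takes over 48 s, if anything falls off the work surface, if the arm or the gripper's body presses on something with over 40 N, if the wrist force passes 120 N, or if a joint passes its speed limit or range.

## Robot

A 6-joint arm with a two-finger parallel gripper is mounted at the origin on a cart in front of the work surface, level with it; the furniture and walls round the work are solid. World frame = base frame: x ahead of the robot, y to its left, z up, the work surface at z = 0. Lengths are in m, angles in degrees, forces in N, time in s.
With the tool pointing down it reaches from about 0.4 to 0.825 m from the base axis. Payload 7 kg.
Tool frame: the origin (TCP) lies on the centre line of the jaws, within the pads' length; the fingertips stand 22 mm ahead of it and the grasp point (between the pads) lies 3 mm ahead of it; z points along the fingers, y is the line along which they close (so a half turn about z gives the same grasp; the last joint's range is limited). The gripper opens to 88 mm and grips with 3 to 60 N. Pads are 19 mm wide; open, the fingers measure 130 mm over their backs; the gripper's body (78 mm by 193 mm) begins 47 mm behind the grasp point.
Start: joints at [90.82, 20.546, 0.682, 0, -70.136, -16.507], TCP at [0.183, 0.65, 0.211] pointing down, gripper open.
Joint ranges: [-176.03, 176.03], [-82.01, 121.73], [-58.28, 71.71], [-173.87, 95.51], [-174.79, -0.11], [-173.66, 173.66]. Speed limits (degrees/s): [136.94, 136.94, 172.46, 180, 180, 180].

## Interface

Orientations are given as [roll, pitch, yaw] about the fixed x, y, z axes, in that order (R = Rz(yaw) Ry(pitch) Rx(roll)).
In Python, from plant import get_state, cams, r gives the robot as it stands.
- The arm moves only by the tool apply_moves, never from a script. Its argument "targets" is a list of rows, each an object with "dp": the shift along the world's x, y, z in m, a list of three; "yaw": the turn about the world's z in degrees. In form: [{"dp": [x, y, z], "yaw": yaw}, ...]. A call has 1 to 20 rows; each row is the pose to reach, as a shift and turn from the pose commanded when the call began; what a row does not reach only later rows make up. A row lasts 1/12 s, in which the tool goes at most 41.7 mm and 7.16 degrees, less where a joint would pass 70% of its speed; a pose out of reach is approached as far as the arm can. A call with a gripper value outside its range is refused whole. "grip" is the gripper command: -1 is fully open, 1 is shut, values between are in proportion, set as the call begins (left out, the last holds). The fingers move at their own pace and stop on an object; "squeeze" is the grip in N (left out, the last holds). Time passes only in rows, so rows that repeat a pose let the fingers close. It gives the time, the measured TCP pose, the force, the opening and the grip force at its end, in the units of the state.
- get_state(): the state, without advancing time (a new reading comes with each control period).
- cams.capture(name): name is "scene" or "top" or "wrist"; returns a dict with "image" (400x640x3 uint8, red, green, blue), "range_z" (400x640 float32, m along the optical axis (not along the pixel's ray), 0 where there is no reading), "fx", "fy", "cx", "cy" (pixels), "R" (3x3) and "t" (3): a world point X has camera coordinates R X + t; the wrist camera has in their place "T_tool_cam" (4x4, takes a point from camera to tool coordinates, whose origin is the TCP and whose axes are the flange's). Camera axes: x right, y down, z forward; pixel columns grow to the right and rows downward; lengths in m; the calibration is good to about 2 mm. The wrist camera is an equidistant fisheye: a pixel r from the principal point sees the ray r / f radians off the axis. A picture is of the moment at which its call begins: read the wrist's pose just before it.
- r.close_job(): hands the job in; it is judged then, once.
The state is a dict: "time_s": time; "joints": joint angles; "qd": joint speeds; "joint_torque": joint torques, N m; "tcp_pos": TCP position; "eef_rot": TCP orientation; "contact_force": force on the tool from outside, world axes, zero at the start; "moment": the same for the moment, N m; "gripper_width": finger opening in m; "gripper_force": force on a finger pad.
Only numpy, scipy, OpenCV 4.12 (cv2) and the standard library are available. Lean on these libraries where they do the work, as an engineer would, in place of code of your own. Each camera call takes 0.05 s, during which the arm holds its last target. There are 200 camera calls.

## Working session

There is one attempt and no reset: what is moved stays moved. The work goes in short steps, Python scripts to look and compute and a tool call to move; the robot and the scene stay as the last step left them, time stands still between calls to the robot, and variables do not carry over. Pictures are saved under pics/ and viewed, at most 10 in all, crops included, and the job is handed in when it is done.

Besides the shell and the picture viewer there is one more tool, called after "Request:" as name([rows], argument=value, ...), one row to a line, values as JSON. apply_moves: Moves the arm, as the interface text tells. Its arguments: {"type":"object","properties":{"targets":{"type":"array","items":{"type":"object","properties":{"dp":{"type":"array","items":{"type":"number"}},"yaw":{"type":"number"}}}},"grip":{"type":"number"},"squeeze":{"type":"number"}},"required":["targets"]}

```bash
ls; mkdir -p pics
cat > h.py <<'E'
import numpy as np,cv2
from plant import get_state,cams,r
def cap(n):
    s=get_state(); c=cams.capture(n); c['s']=s; return c
def save(c,f,crop=None,scale=1):
    im=c['image'][:,:,::-1]
    if crop: x0,y0,x1,y1=crop; im=im[y0:y1,x0:x1]
    cv2.imwrite('pics/'+f,cv2.resize(im,None,fx=scale,fy=scale,interpolation=cv2.INTER_CUBIC))
def ray(c,u,v):
    x=(np.asarray(u,float)-c['cx'])/c['fx']; y=(np.asarray(v,float)-c['cy'])/c['fy']
    if 'T_tool_cam' in c:
        from scipy.spatial.transform import Rotation as Ro
        s=c['s']; R=Ro.from_euler('xyz',s['eef_rot'],degrees=True).as_matrix()
        th=np.hypot(x,y); k=np.where(th>1e-9,np.sin(th)/np.maximum(th,1e-9),1)
        d=np.stack([x*k,y*k,np.cos(th)],-1); T=c['T_tool_cam']
        return R@T[:3,3]+np.array(s['tcp_pos']), d@(R@T[:3,:3]).T
    d=np.stack([x,y,np.ones_like(x)],-1); R=np.array(c['R'])
    return -R.T@c['t'], d@R
def onz(c,u,v,z):
    o,d=ray(c,u,v); return o+d*((z-o[2])/d[...,2])[...,None]
E
python3 - <<'E'
from h import *
print(get_state())
for n in('scene','top','wrist'):
    c=cap(n); save(c,n+'0.png'); print(n,c['fx'],c['cx'],c.get('t'),c.get('T_tool_cam'))
E
```

```text
pics
{'time_s': 0.0, 'joints': array([ 9.08170579e+01,  2.05895976e+01,  6.32905888e-01, -1.91995973e-02,
       -7.01359474e+01, -1.65083550e+01]), 'qd': array([ 0.02669597, -0.03764956,  0.10461749, -0.1054626 , -0.03683736,
       -0.09420821]), 'joint_torque': array([-6.90718957e-05, -5.82713342e+01,  2.93061268e+01,  6.99731871e+00,
        6.87642954e-03, -1.63073105e-04]), 'tcp_pos': array([0.18243518, 0.64933686, 0.21053975]), 'eef_rot': array([ 1.79906051e+02, -9.02142014e-03, -1.56978281e+01]), 'contact_force': array([ 0.13894206,  0.02544296, -0.42117801]), 'moment': array([ 0.02684368, -0.01564598,  0.02178703]), 'gripper_force': 0.0, 'gripper_width': 0.08763274994213667}
scene 404.0561747065246 325.9888436187834 [-0.51717953 -0.05522725  1.1252178 ] None
top 471.1121130425134 313.9818894254385 [0.04865143 0.55839803 1.26401161] None
wrist 309.70691628693146 319.3447877376777 None [[ 1.08904722e-04 -9.57752927e-01 -2.87592281e-01  7.70716937e-02]
 [ 9.99999993e-01  1.16826982e-04 -1.03850601e-05  2.79857596e-04]
 [ 4.35448600e-05 -2.87592277e-01  9.57752933e-01 -1.72706238e-01]
 [ 0.00000000e+00  0.00000000e+00  0.00000000e+00  1.00000000e+00]]
```

View pics/top0.png

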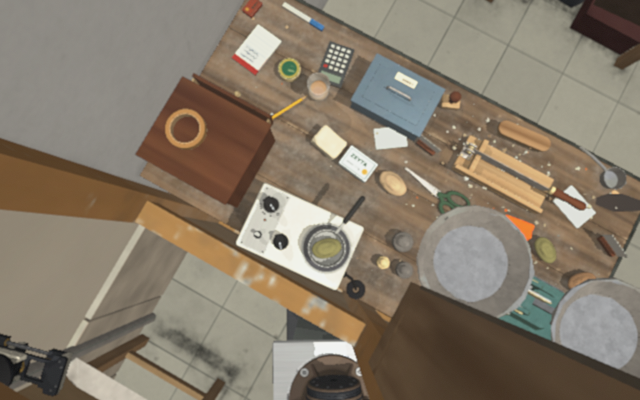

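View pics/scene0.png

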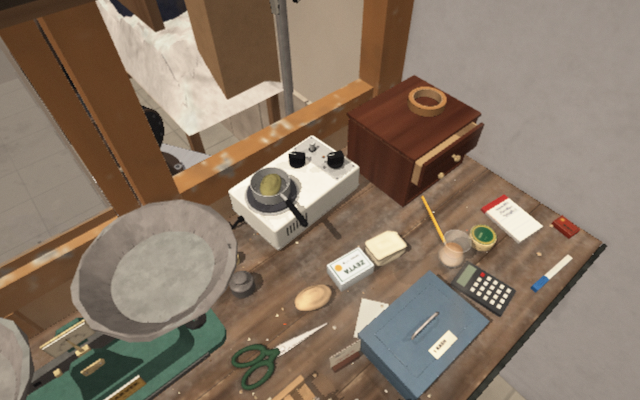

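View pics/wrist0.png

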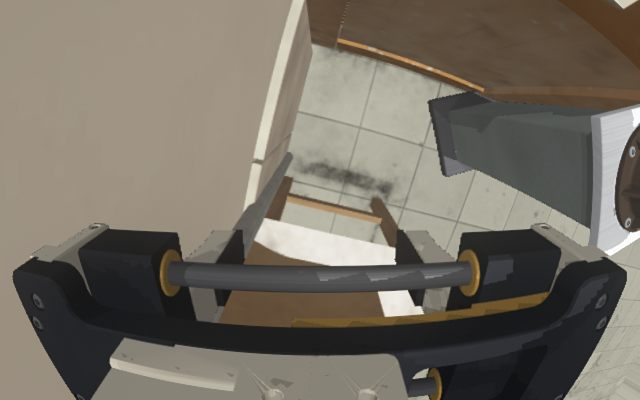

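The top view shows the melter (white) with selector near (271,204), spindle (257,233), loose knob (281,240) and pan (326,245). The arm is still outside the hatch at bottom left, with the orange sill between. The scene view confirms the layout. The wrist view shows only the floor.

Run:
```python
from h import *
c=cap('top'); np.set_printoptions(precision=4,suppress=True)
save(c,'topcrop.png',(190,170,390,310),4)
im=c['image'].astype(int)
m=((im.min(2)>185)&(im.max(2)-im.min(2)<40)).astype(np.uint8)
m[:170]=0;m[310:]=0;m[:,:220]=0;m[:,380:]=0
m=cv2.morphologyEx(m,cv2.MORPH_OPEN,np.ones((3,3)))
cs,_=cv2.findContours(m,0,2); k=np.vstack([x for x in cs if cv2.contourArea(x)>60])
print(cv2.boundingRect(k))
P=onz(c,k[:,0,0],k[:,0,1],.092)[:,:2].astype(np.float32)
rc=cv2.minAreaRect(P*1000); print(rc, cv2.boxPoints(rc))
# points from depth
def pt(u,v):
    z=c['range_z'][v,u]; R=np.array(c['R']); return R.T@(np.array([(u-c['cx'])/c['fx']*z,(v-c['cy'])/c['fy']*z,z])-c['t'])
for n,u,v in[('sel',271,204),('spin',257,233),('knob',281,240),('pan',326,245),('sill',250,270),('silltop',170,222),('sillR',340,320),('base',330,375),('post',440,340),('chest',190,150),('beam',60,180),('panelc',250,222),('w',400,240),('w2',400,268),('gr',40,370)]: print(n,pt(u,v))
s=cap('scene')
```

```text
(237, 170, 135, 119)
((500.9220886230469, 47.370086669921875), (285.425537109375, 321.1787109375), 64.6333236694336) [[ 294.6765  -12.7849]
 [ 584.8886 -150.381 ]
 [ 707.1677  107.5251]
 [ 416.9556  245.1212]]
sel [0.5153 0.1478 0.1292]
spin [0.4432 0.1858 0.1113]
knob [0.4244 0.124  0.1216]
pan [0.4101 0.0111 0.1402]
sill [0.351  0.2024 0.1219]
silltop [0.4745 0.4041 0.1254]
sillR [ 0.2246 -0.0204  0.1198]
base [0.1015 0.0078 0.1499]
post [ 0.3175 -0.0909  0.8182]
chest [0.6472 0.3402 0.1821]
beam [0.5312 0.4686 0.5243]
panelc [0.4723 0.206  0.0939]
w [ 0.4192 -0.1885  0.0504]
w2 [ 0.3439 -0.19    0.0262]
gr [ 0.0801  0.8021 -0.0219]
```

View pics/topcrop.png

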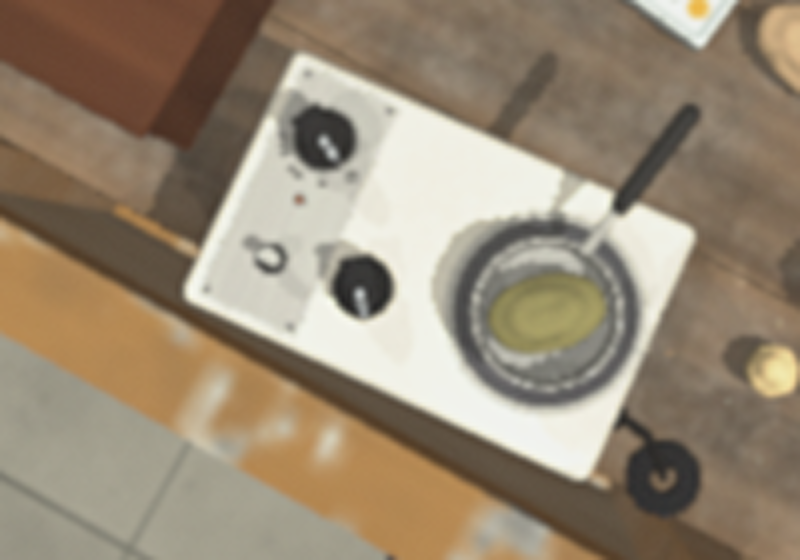

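The crop shows the selector at (325,138) with its pointer to the lower right, the spindle at (270,258), and the knob at (362,287) with its nose pointing down. I'm moving in through the hatch next.

Request:
apply_moves([
  {"dp": [0.008,-0.03,0.005],"yaw": -7},
  {"dp": [0.016,-0.06,0.01],"yaw": -14},
  {"dp": [0.024,-0.09,0.015],"yaw": -21},
  {"dp": [0.032,-0.12,0.02],"yaw": -28},
  {"dp": [0.04,-0.15,0.025],"yaw": -35},
  {"dp": [0.047,-0.18,0.03],"yaw": -42},
  {"dp": [0.055,-0.21,0.035],"yaw": -49},
  {"dp": [0.062,-0.24,0.04],"yaw": -56},
  {"dp": [0.07,-0.27,0.045],"yaw": -63},
  {"dp": [0.076,-0.295,0.05],"yaw": -70},
  {"dp": [0.082,-0.319,0.05],"yaw": -77},
  {"dp": [0.082,-0.319,0.05],"yaw": -77},
], grip=-1)

```text
time_s: 1.25
tcp_pos: [0.2648, 0.3274, 0.2622]
eef_rot: [180.0, 0.1, -93.2]
contact_force: [0.4, -0.3, -0.7]
gripper_width: 0.0876
gripper_force: 0.0
```

Run:
```python
from h import *
np.set_printoptions(precision=4,suppress=True)
c=cap('top')
u=np.array([265,363.75,336.25,236.75]);v=np.array([183.75,228,290,244.25])
P=onz(c,u,v,.092); print(P,P.mean(0)); d=P[0]-P[1]+P[3]-P[2]; print(np.degrees(np.arctan2(d[1],d[0])))
print(onz(c,np.array([271.,257,280.5]),np.array([204,233.5,241.5]),.12))
print(get_state()['joints'],get_state()['contact_force'])
```

```text
[[ 0.5718  0.1667  0.092 ]
 [ 0.4517 -0.0885  0.092 ]
 [ 0.295  -0.0138  0.092 ]
 [ 0.4155  0.2407  0.092 ]] [0.4335 0.0763 0.092 ]
64.74059598157585
[[0.5161 0.1487 0.12  ]
 [0.4418 0.1847 0.12  ]
 [0.4207 0.1254 0.12  ]]
[ 78.177   -6.2813 -24.0453  -0.0085 -72.122  -81.0268] [0.0005 0.6678 0.0751]
```

Request:
apply_moves([
  {"dp": [0.024,-0.021,0.0],"yaw": -3},
  {"dp": [0.05,-0.042,0.0],"yaw": -6},
  {"dp": [0.074,-0.063,0.0],"yaw": -9},
  {"dp": [0.098,-0.084,0.0],"yaw": -12},
  {"dp": [0.122,-0.105,0.0],"yaw": -15},
  {"dp": [0.146,-0.126,0.0],"yaw": -18},
  {"dp": [0.17,-0.147,0.0],"yaw": -21},
  {"dp": [0.195,-0.167,0.0],"yaw": -21},
  {"dp": [0.195,-0.167,0.0],"yaw": -21},
  {"dp": [0.195,-0.167,0.0],"yaw": -21},
])

```text
time_s: 2.13
tcp_pos: [0.4605, 0.1631, 0.2607]
eef_rot: [180.0, -0.1, -113.8]
contact_force: [-0.4, -0.0, 0.0]
gripper_width: 0.0875
gripper_force: 0.0
```

Run:
```python
from h import *
c=cap('wrist'); save(c,'w1.png',None,1.25); print(get_state()['joints'])
np.savez('w1.npz',**{k:v for k,v in c.items() if k!='s'})
```

```text
[ 4.27263022e+01  8.93976685e-01 -1.74986906e+01 -1.19421741e-02
 -7.16712318e+01 -6.64524581e+01]
```

View pics/w1.png

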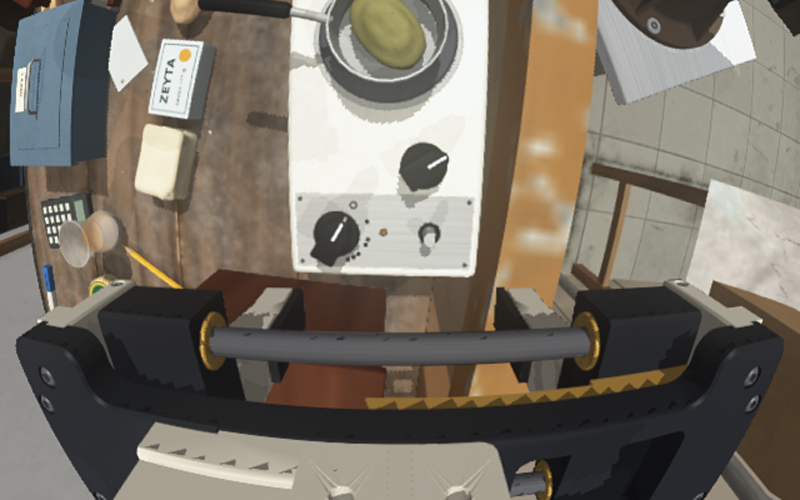

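The wrist view shows the selector at (336,235) with its pointer towards the ring (353,205), the marks (367,221), (365,238) and (357,257), the spindle at (430,232), and the loose knob at (424,167) with its pointer to the upper right.

```bash
cat >> h.py <<'E'
def world(c):
    v,u=np.mgrid[0:400,0:640]; o,d=ray(c,u,v)
    if 'T_tool_cam' in c:
        th=np.hypot((u-c['cx'])/c['fx'],(v-c['cy'])/c['fy']); k=c['range_z']/np.cos(th)
    else: k=c['range_z']
    return o+d*k[...,None]
def proj(c,X):  # wrist
    from scipy.spatial.transform import Rotation as Ro
    s=c['s']; R=Ro.from_euler('xyz',s['eef_rot'],degrees=True).as_matrix(); T=c['T_tool_cam']
    p=((X-np.array(s['tcp_pos']))@R-T[:3,3])@T[:3,:3]
    h=np.hypot(p[...,0],p[...,1]); th=np.arctan2(h,p[...,2])/h
    return p[...,0]*th*c['fx']+c['cx'],p[...,1]*th*c['fy']+c['cy']
def rect(c,x,y,z,w=.04,n=400):
    # image up=+y world, right=+x
    g=(np.arange(n)+.5)/n-.5; X=np.stack(np.broadcast_arrays(x+g[None]*w,y-g[:,None]*w,z),-1)
    u,v=proj(c,X); return cv2.remap(c['image'],u.astype(np.float32),v.astype(np.float32),cv2.INTER_CUBIC)
def line(c,x,y,z,rad=.024,thr=150):
    W=onz(c,*np.mgrid[0:640,0:400].transpose(0,2,1),z); m=(np.hypot(W[...,0]-x,W[...,1]-y)<rad)
    return W,m
E
python3 - <<'E'
from h import *
np.set_printoptions(precision=4,suppress=True)
c=cap('wrist'); W=world(c); g=c['image'].astype(int)
for n,x,y,z0,z1 in[('sel',.516,.149,.122,.136),('knob',.421,.125,.115,.128),('spin',.442,.185,.105,.122)]:
    m=(np.hypot(W[...,0]-x,W[...,1]-y)<.03)&(W[...,2]>z0)&(W[...,2]<z1)
    P=W[m]; print(n,m.sum(),P.mean(0),np.median(P[:,2]), P.min(0),P.max(0))
    q=P[:,:2].astype(np.float32)*1000; print(cv2.minAreaRect(q))
    if n!='spin':
        zt=np.median(P[:,2]); b=m&(g.min(2)>130); v,u=np.nonzero(b)
        L=onz(c,u,v,zt)[:,:2]; mu=L.mean(0); e=np.linalg.svd(L-mu)[2][0]; print('line',b.sum(),mu,np.degrees(np.arctan2(e[1],e[0])), 'from centre', np.degrees(np.arctan2(*(mu-P.mean(0)[:2])[::-1])))
for n,u,v in[('ring',353,205),('d1',367,221),('d2',365,238),('d3',356,257),('selc',336,235),('spin',430,228)]:
    print(n,onz(c,u/1.25,v/1.25,.092))
a=rect(c,.445,.184,.1155); b=rect(c,.516,.149,.092,.08)
cv2.imwrite('pics/r1.png',np.hstack([a,b])[:,:,::-1])
E
```

```text
sel 749 [0.5159 0.1509 0.1295] 0.12973360253126137 [0.497  0.1353 0.1221] [0.5379 0.1704 0.132 ]
((516.0374755859375, 150.85911560058594), (41.94980239868164, 22.72237777709961), 34.166507720947266)
line 60 [0.5089 0.1452] 19.15645140701901 from centre -140.70916200957728
knob 805 [0.4218 0.128  0.1212] 0.12125821472047393 [0.3999 0.1155 0.1155] [0.4415 0.1413 0.1235]
((420.3895568847656, 128.0790252685547), (41.47621536254883, 22.839174270629883), 8.71586799621582)
line 73 [0.4104 0.1269] 9.039162752147114 from centre -174.4887932641688
spin 131 [0.4412 0.1853 0.1136] 0.1146748127185177 [0.4342 0.1794 0.1051] [0.4473 0.1933 0.1172]
((441.84234619140625, 185.97544860839844), (14.739998817443848, 10.357221603393555), 59.85923767089844)
ring [0.4921 0.1362 0.092 ]
d1 [0.4867 0.1548 0.092 ]
d2 [0.4952 0.1686 0.092 ]
d3 [0.5108 0.1818 0.092 ]
selc [0.5186 0.1551 0.092 ]
spin [0.4369 0.1839 0.092 ]
```

View pics/r1.png

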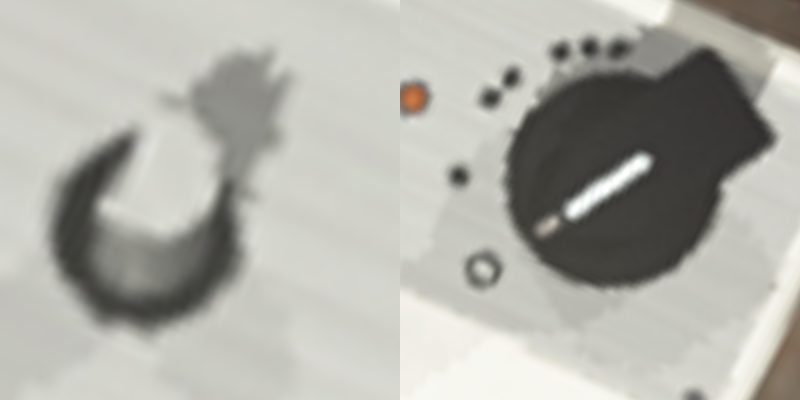

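The left half shows the spindle top as a light D at (165,175), its flat on the upper-left side (line from (135,130) to (100,205)). The right half shows the selector pointer on the ring at (483,268), so it stands at off.

Run:
```python
from h import *
np.set_printoptions(precision=4,suppress=True)
c=cap('top'); W=world(c); ph=np.radians(-25.2); ax=np.array([np.cos(ph),np.sin(ph)]); ay=np.array([-np.sin(ph),np.cos(ph)])
S=np.array([.516,.1509])
m=(W[...,2]>.172)&(W[...,2]<.23); m[:, :130]=0; m[:,285:]=0; m[:70]=0; m[212:]=0
D=W[m][:,:2]-S; q=np.stack([D@ax,D@ay],1)*1000
h=cv2.convexHull(q.astype(np.float32))[:,0]; print(cv2.minAreaRect(q.astype(np.float32)))
print(h[h[:,1]<np.percentile(h[:,1],60)].round(0).tolist()); print('z',np.percentile(W[m][:,2],[5,50,95,99.9]))
# spindle edge analysis: light D top in wrist range
c=cap('wrist'); W=world(c)
m=(np.hypot(W[...,0]-.442,W[...,1]-.186)<.012)&(W[...,2]>.112)&(W[...,2]<.12)
P=W[m][:,:2]*1000; print(P.shape); hh=cv2.convexHull(P.astype(np.float32))[:,0]; print(hh)
print(cv2.minEnclosingCircle(hh))
```

```text
((25.672073364257812, 239.69142150878906), (308.171630859375, 373.0309753417969), 85.2679443359375)
[[213.0, 245.0], [-157.0, 297.0], [13.0, 86.0], [32.0, 85.0], [156.0, 74.0], [171.0, 73.0], [173.0, 74.0], [175.0, 75.0], [195.0, 90.0], [202.0, 126.0]]
z [0.178  0.1821 0.2062 0.2291]
(108, 2)
[[447.0882 186.2079]
 [446.5201 190.7453]
 [445.8819 191.7982]
 [442.9622 193.4425]
 [441.9442 193.7132]
 [438.2725 190.5778]
 [437.0097 187.5568]
 [435.3232 183.4606]
 [436.4804 180.8224]
 [437.4734 180.436 ]
 [438.4734 180.1035]
 [442.2122 180.3645]
 [443.6325 181.0111]
 [445.1418 182.098 ]
 [445.4292 182.396 ]
 [446.1935 183.9788]]
((440.8968505859375, 186.55372619628906), 7.235603332519531)
```

Request:
apply_moves([
  {"dp": [0.006,-0.002,0.0],"yaw": 7.1},
  {"dp": [0.012,-0.004,0.0],"yaw": 14.2},
  {"dp": [0.018,-0.006,0.0],"yaw": 21.3},
  {"dp": [0.024,-0.008,0.0],"yaw": 28.4},
  {"dp": [0.03,-0.01,0.0],"yaw": 35.5},
  {"dp": [0.036,-0.012,0.0],"yaw": 42.6},
  {"dp": [0.042,-0.014,0.0],"yaw": 49.7},
  {"dp": [0.048,-0.014,0.0],"yaw": 56.8},
  {"dp": [0.056,-0.014,0.0],"yaw": 63.9},
  {"dp": [0.056,-0.014,0.0],"yaw": 71},
  {"dp": [0.056,-0.014,0.0],"yaw": 78.1},
  {"dp": [0.056,-0.014,0.0],"yaw": 85.2},
  {"dp": [0.056,-0.014,0.0],"yaw": 92.3},
  {"dp": [0.056,-0.014,-0.005],"yaw": 99.4},
  {"dp": [0.056,-0.014,-0.015],"yaw": 106.5},
  {"dp": [0.056,-0.014,-0.025],"yaw": 113.6},
  {"dp": [0.056,-0.014,-0.035],"yaw": 120.7},
  {"dp": [0.056,-0.014,-0.045],"yaw": 127.8},
  {"dp": [0.056,-0.014,-0.055],"yaw": 134.9},
  {"dp": [0.056,-0.014,-0.065],"yaw": 142},
])

```text
time_s: 4.0
tcp_pos: [0.5149, 0.1511, 0.1964]
eef_rot: [-180.0, -0.0, 28.8]
contact_force: [0.5, 0.6, 0.4]
gripper_width: 0.0876
gripper_force: 0.0
```

Request:
apply_moves([
  {"dp": [0,0,0],"yaw": 6},
  {"dp": [0,0,0],"yaw": 6},
  {"dp": [0,0,0],"yaw": 6},
])

```text
time_s: 4.25
tcp_pos: [0.5153, 0.1508, 0.1968]
eef_rot: [180.0, -0.0, 34.2]
contact_force: [-0.6, 1.0, 0.1]
gripper_width: 0.0875
gripper_force: 0.0
```

Run:
```python
from h import *
np.set_printoptions(precision=4,suppress=True)
c=cap('wrist'); W=world(c); print(c['s']['joints'],c['s']['tcp_pos'],c['s']['eef_rot'])
for n,x,y,z0,z1 in[('sel',.516,.149,.122,.136),('knob',.421,.127,.115,.128),('spin',.442,.185,.11,.12)]:
    m=(np.hypot(W[...,0]-x,W[...,1]-y)<.03)&(W[...,2]>z0)&(W[...,2]<z1)
    P=W[m]
    if len(P)>20: print(n,m.sum(),P.mean(0), cv2.minAreaRect(P[:,:2].astype(np.float32)*1000))
save(c,'w2.png')
```

```text
[ 37.2501   8.1296 -18.0296   0.0075 -63.8053  86.9771] [0.5153 0.1508 0.1968] [179.9951  -0.0357  34.2304]
sel 1201 [0.5188 0.1527 0.1296] ((516.32080078125, 151.62814331054688), (41.01618194580078, 21.975467681884766), 34.48646545410156)
knob 208 [0.4107 0.1253 0.1215] ((410.2853088378906, 123.79228210449219), (15.221441268920898, 22.576435089111328), 37.4443359375)
spin 92 [0.4438 0.1845 0.1144] ((443.3179931640625, 184.0015106201172), (12.583878517150879, 6.370954990386963), 34.50449752807617)
```

Request:
apply_moves([
  {"dp": [0.001,0.0,-0.012],"yaw": 0},
  {"dp": [0.001,0.0,-0.027],"yaw": 0},
  {"dp": [0.001,0.0,-0.042],"yaw": 0},
  {"dp": [0.001,0.0,-0.0545],"yaw": 0},
  {"dp": [0.001,0.0,-0.0545],"yaw": 0},
])

```text
time_s: 4.72
tcp_pos: [0.5152, 0.1495, 0.14]
eef_rot: [-180.0, 0.2, 34.2]
contact_force: [-0.1, 0.0, -0.1]
gripper_width: 0.0873
gripper_force: 0.0
```

Request:
apply_moves([
  {"dp": [0,0,0],"yaw": 0},
  {"dp": [0,0,0],"yaw": 0},
  {"dp": [0,0,0],"yaw": 0},
  {"dp": [0,0,0],"yaw": 0},
  {"dp": [0,0,0],"yaw": 0},
  {"dp": [0,0,0],"yaw": 0},
  {"dp": [0,0,0],"yaw": 0},
  {"dp": [0,0,0],"yaw": 0},
], grip=1, squeeze=15)

```text
time_s: 5.38
tcp_pos: [0.5165, 0.1498, 0.1421]
eef_rot: [-180.0, -0.0, 34.3]
contact_force: [-0.2, 0.9, -0.2]
gripper_width: 0.0399
gripper_force: 0.0
```

Request:
apply_moves([
  {"dp": [0,0,0],"yaw": 0},
  {"dp": [0,0,0],"yaw": 0},
  {"dp": [0,0,0],"yaw": 0},
  {"dp": [0,0,0],"yaw": 0},
  {"dp": [0,0,0],"yaw": 0},
  {"dp": [0,0,0],"yaw": 0},
])

```text
time_s: 5.88
tcp_pos: [0.5165, 0.1498, 0.142]
eef_rot: [-180.0, 0.0, 34.3]
contact_force: [-0.6, -0.2, 0.6]
gripper_width: 0.0018
gripper_force: 0.0
```

Run:
```python
from h import *
np.set_printoptions(precision=4,suppress=True)
c=cap('wrist'); save(c,'w3.png',(160,100,480,340),2.4)
c=cap('scene'); save(c,'s3.png',(230,100,430,240),3)
a=cv2.imread('pics/w3.png'); b=cv2.imread('pics/s3.png'); 
cv2.imwrite('pics/ws3.png',np.vstack([cv2.resize(a,(480,300)),cv2.resize(b,(480,300))]))
print(get_state())
```

```text
{'time_s': 5.9833, 'joints': array([ 37.069 ,  10.9997, -22.26  ,  -0.0007, -56.7404,  87.2431]), 'qd': array([-0.0768, -0.0861,  0.0162, -0.0235, -0.0202, -0.0234]), 'joint_torque': array([ -0.0024, -41.8605,  26.144 ,   6.1254,   0.0796,  -0.0001]), 'tcp_pos': array([0.5165, 0.1498, 0.142 ]), 'eef_rot': array([-179.9994,    0.0002,   34.3117]), 'contact_force': array([-0.4871, -0.1731,  0.8618]), 'moment': array([-0.0868, -0.0819,  0.0027]), 'gripper_force': 0.0, 'gripper_width': 0.0005509007173109545}
```

View pics/ws3.png

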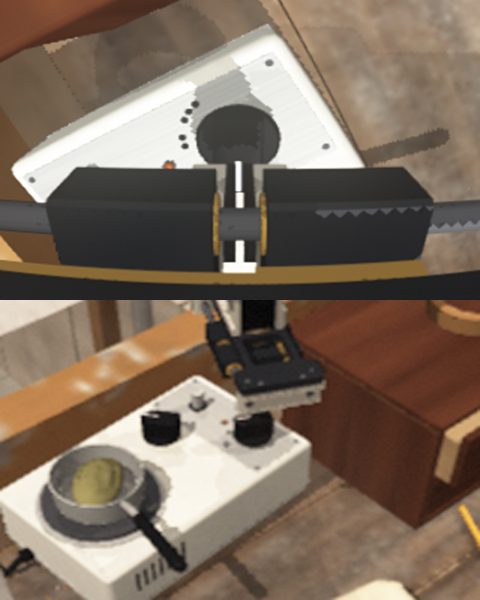

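The wrist crop shows the fingers shut above the selector, with the skirt at (240,135). The scene crop seems to show the gripper above the bar, not around it. I'll check the tip height from the range image.

Run:
```python
from h import *
np.set_printoptions(precision=3,suppress=True)
from scipy.spatial.transform import Rotation as Ro
c=cap('wrist'); W=world(c); s=c['s']; R=Ro.from_euler('xyz',s['eef_rot'],degrees=True).as_matrix()
Q=(W-s['tcp_pos'])@R*1000
for v in range(150,330,6): 
    u=[300,308,314,320,326,332,340]
    print(v,[tuple(Q[v,i].round(0).astype(int)) for i in u], c['image'][v,320])
S=cap('scene'); W=world(S); Q=(W-s['tcp_pos'])@R*1000
m=(abs(Q[...,0])<40)&(abs(Q[...,1])<60)&(Q[...,2]>-60)&(Q[...,2]<60); 
for v in range(110,200,4):
    j=np.nonzero(m[v])[0]
    if len(j): print(v,j[0],[tuple(Q[v,i].round(0).astype(int)) for i in j[::4]])
```

```text
150 [(np.int64(43), np.int64(-15), np.int64(57)), (np.int64(44), np.int64(-9), np.int64(53)), (np.int64(44), np.int64(-4), np.int64(51)), (np.int64(44), np.int64(0), np.int64(52)), (np.int64(44), np.int64(4), np.int64(51)), (np.int64(44), np.int64(9), np.int64(52)), (np.int64(44), np.int64(15), np.int64(50))] [254 254 253]
156 [(np.int64(39), np.int64(-15), np.int64(52)), (np.int64(39), np.int64(-9), np.int64(52)), (np.int64(39), np.int64(-4), np.int64(52)), (np.int64(40), np.int64(0), np.int64(50)), (np.int64(40), np.int64(4), np.int64(50)), (np.int64(40), np.int64(9), np.int64(50)), (np.int64(40), np.int64(15), np.int64(51))] [231 231 226]
162 [(np.int64(35), np.int64(-15), np.int64(51)), (np.int64(35), np.int64(-9), np.int64(49)), (np.int64(35), np.int64(-4), np.int64(50)), (np.int64(35), np.int64(0), np.int64(50)), (np.int64(35), np.int64(5), np.int64(51)), (np.int64(35), np.int64(9), np.int64(51)), (np.int64(35), np.int64(15), np.int64(51))] [176 176 169]
168 [(np.int64(31), np.int64(-15), np.int64(51)), (np.int64(31), np.int64(-9), np.int64(50)), (np.int64(31), np.int64(-4), np
[... 10848 characters left out ...]
, np.int64(52)), (np.int64(10), np.int64(35), np.int64(52)), (np.int64(19), np.int64(40), np.int64(50)), (np.int64(29), np.int64(40), np.int64(53))]
178 322 [(np.int64(-40), np.int64(35), np.int64(53)), (np.int64(-30), np.int64(37), np.int64(53)), (np.int64(-21), np.int64(40), np.int64(53)), (np.int64(-10), np.int64(41), np.int64(55)), (np.int64(-2), np.int64(47), np.int64(51)), (np.int64(8), np.int64(48), np.int64(53)), (np.int64(22), np.int64(45), np.int64(60))]
182 324 [(np.int64(-39), np.int64(50), np.int64(52)), (np.int64(-29), np.int64(53), np.int64(51)), (np.int64(-19), np.int64(54), np.int64(54)), (np.int64(-10), np.int64(57), np.int64(53)), (np.int64(1), np.int64(57), np.int64(56))]
```

Run:
```python
from h import *
np.set_printoptions(precision=3,suppress=True)
from scipy.spatial.transform import Rotation as Ro
s=get_state(); R=Ro.from_euler('xyz',s['eef_rot'],degrees=True).as_matrix()
for n in('scene','wrist'):
    c=cap(n); W=world(c); Q=(W-s['tcp_pos'])@R*1000
    for v in range(116,156,6) if n=='scene' else (236,250): print(n,v,[Q[v,u].round().astype(int).tolist() for u in ([330,338,346,354] if n=='scene' else [290,300,310,314,320])], c['range_z'][v,338].round(3))
    if n=='scene':
        X=np.array([s['tcp_pos']+R@np.array([0,0,z]) for z in(-.06,-.02,0,.022)])@np.array(c['R']).T+c['t']
        print((X[:,0]/X[:,2]*c['fx']+c['cx']).round(),(X[:,1]/X[:,2]*c['fy']+c['cy']).round(),X[:,2])
        save(c,'s4.png',(290,80,390,180),5)
```

```text
scene 116 [[-15, 19, -123], [2, 23, -122], [19, 28, -123], [71, -65, -40]] 0.887
scene 122 [[-20, 38, -123], [3, 20, -103], [18, 33, -110], [38, 28, -102]] 0.904
scene 128 [[-25, 55, -121], [-1, 35, -100], [18, 35, -95], [23, 73, -125]] 0.896
scene 134 [[-31, 77, -124], [-15, 81, -123], [2, 84, -122], [19, 87, -121]] 0.848
scene 140 [[-36, 94, -123], [-20, 98, -123], [-2, 98, -118], [16, 97, -114]] 0.837
scene 146 [[-36, 96, -109], [-19, 97, -105], [0, 92, -96], [20, 89, -88]] 0.852
scene 152 [[-34, 89, -84], [-17, 92, -82], [76, -129, 143], [75, -59, 79]] 0.872
[334. 334. 334. 334.] [131. 144. 150. 157.] [0.949 0.98  0.995 1.012]
wrist 236 [[38, -9, -88], [38, -6, -87], [10, -5, -25], [9, -3, -23], [-6, 0, 11]] 0.093
wrist 250 [[38, -8, -97], [38, -6, -95], [6, -5, -33], [9, -3, -38], [-16, 0, 11]] 0.085
```

View pics/s4.png

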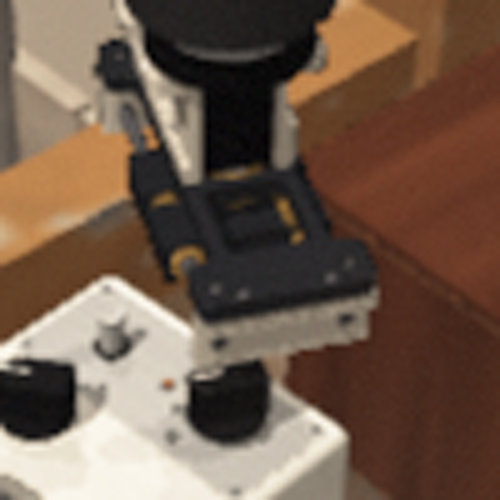

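The crop shows the closed gripper entirely above the selector bar. The body bottom sits about 82 mm behind the reported TCP, and the tips about 20 mm behind it, not 22 mm ahead. So the real fingers are about 40 mm higher than documented. I'll open and go lower, watching the force.

Request:
apply_moves([
  {"dp": [0,0,0],"yaw": 0},
  {"dp": [0,0,0],"yaw": 0},
  {"dp": [0,0,0],"yaw": 0},
  {"dp": [0,0,0],"yaw": 0},
  {"dp": [0,0,0],"yaw": 0},
  {"dp": [0,0,0],"yaw": 0},
  {"dp": [0,0,0],"yaw": 0},
  {"dp": [0,0,-0.005],"yaw": 0},
  {"dp": [0,0,-0.01],"yaw": 0},
  {"dp": [0,0,-0.015],"yaw": 0},
  {"dp": [0,0,-0.02],"yaw": 0},
  {"dp": [0,0,-0.025],"yaw": 0},
  {"dp": [0,0,-0.03],"yaw": 0},
  {"dp": [0,0,-0.03],"yaw": 0},
], grip=-0.14)

```text
time_s: 7.35
tcp_pos: [0.5159, 0.1494, 0.1106]
eef_rot: [-180.0, 0.1, 34.3]
contact_force: [-0.0, 0.4, -0.1]
gripper_width: 0.0499
gripper_force: 0.0
```

Run:
```python
from h import *
np.set_printoptions(precision=3,suppress=True)
from scipy.spatial.transform import Rotation as Ro
c=cap('wrist'); s=c['s']; R=Ro.from_euler('xyz',s['eef_rot'],degrees=True).as_matrix()
print(s['tcp_pos'],s['contact_force'],s['gripper_width'])
W=world(c); Q=(W-s['tcp_pos'])@R*1000
m=(abs(abs(Q[...,1])-33)<12)&(abs(Q[...,0])<12)&(Q[...,2]<15)&(Q[...,2]>-60)
print(m.sum(),np.sort(Q[...,2][m])[-15:].round(), np.percentile(abs(Q[...,1][m]),[1,5,20]))
m=(abs(Q[...,1])<14)&(abs(Q[...,0])<25)&(Q[...,2]>0)&(Q[...,2]<35); print(np.median(Q[...,2][m]),cv2.minAreaRect(Q[m][:,:2].astype(np.float32)))
```

```text
[0.516 0.149 0.111] [-0.039  0.413 -0.064] 0.04988308583717324
2760 [-14.   5.   5.   6.   6.   6.   6.   6.   6.   6.   6.   7.   8.  10.
  10.] [24.488 24.76  25.447]
18.0859964797086 ((0.4522857666015625, -0.0049839019775390625), (27.958541870117188, 49.0448112487793), 89.94755554199219)
```

Request:
apply_moves([
  {"dp": [0.0005,0.001,-0.004],"yaw": 0},
  {"dp": [0.0005,0.001,-0.008],"yaw": 0},
  {"dp": [0.0005,0.001,-0.008],"yaw": 0},
  {"dp": [0.0005,0.001,-0.008],"yaw": 0},
  {"dp": [0.0005,0.001,-0.008],"yaw": 0},
  {"dp": [0.0005,0.001,-0.008],"yaw": 0},
  {"dp": [0.0005,0.001,-0.008],"yaw": 0},
  {"dp": [0.0005,0.001,-0.008],"yaw": 0},
], grip=1, squeeze=15)

```text
time_s: 8.07
tcp_pos: [0.5171, 0.151, 0.1041]
eef_rot: [-180.0, -0.0, 34.3]
contact_force: [-0.9, 1.1, -0.5]
gripper_width: 0.0217
gripper_force: 15.0
```

Request:
apply_moves([
  {"dp": [0,0,0],"yaw": -5},
  {"dp": [0,0,0],"yaw": -10},
  {"dp": [0,0,0],"yaw": -15},
  {"dp": [0,0,0],"yaw": -20},
  {"dp": [0,0,0],"yaw": -25},
  {"dp": [0,0,0],"yaw": -30},
  {"dp": [0,0,0],"yaw": -35},
  {"dp": [0,0,0],"yaw": -40},
  {"dp": [0,0,0],"yaw": -45},
  {"dp": [0,0,0],"yaw": -50},
  {"dp": [0,0,0],"yaw": -55},
  {"dp": [0,0,0],"yaw": -60},
  {"dp": [0,0,0],"yaw": -65},
  {"dp": [0,0,0],"yaw": -70},
  {"dp": [0,0,0],"yaw": -75},
  {"dp": [0,0,0],"yaw": -80},
  {"dp": [0,0,0],"yaw": -80},
  {"dp": [0,0,0],"yaw": -80},
  {"dp": [0,0,0],"yaw": -80},
])

```text
time_s: 9.65
tcp_pos: [0.5171, 0.1513, 0.1041]
eef_rot: [-180.0, 0.0, -45.5]
contact_force: [-1.9, 5.1, 0.1]
gripper_width: 0.022
gripper_force: 15.0
```

Turned without slipping. I'll release, rise and check.

Request:
apply_moves([
  {"dp": [0,0,0],"yaw": 0},
  {"dp": [0,0,0],"yaw": 0},
  {"dp": [0,0,0],"yaw": 0},
  {"dp": [0,0,0],"yaw": 0},
  {"dp": [0,0,0],"yaw": 0},
  {"dp": [0,0,0],"yaw": 0},
  {"dp": [0,0,0.02],"yaw": 0},
  {"dp": [0,0,0.04],"yaw": 0},
  {"dp": [-0.015,0.01,0.06],"yaw": 0},
  {"dp": [-0.03,0.015,0.08],"yaw": 0},
  {"dp": [-0.045,0.02,0.1],"yaw": 0},
  {"dp": [-0.06,0.02,0.115],"yaw": 0},
  {"dp": [-0.06,0.02,0.115],"yaw": 0},
  {"dp": [-0.06,0.02,0.115],"yaw": 0},
], grip=-0.2)

```text
time_s: 10.82
tcp_pos: [0.4571, 0.1713, 0.22]
eef_rot: [-179.8, -0.0, -45.6]
contact_force: [0.4, -0.4, -0.3]
gripper_width: 0.0525
gripper_force: 0.0
```

```bash
cat > look.py <<'E'
from h import *
np.set_printoptions(precision=4,suppress=True)
c=cap('wrist'); W=world(c); g=c['image'].astype(int); print(c['s']['tcp_pos'],c['s']['eef_rot'],c['s']['joints'])
for n,x,y,z0,z1 in[('sel',.516,.151,.122,.136),('knob',.4205,.128,.115,.128),('spin',.4415,.186,.112,.12)]:
    m=(np.hypot(W[...,0]-x,W[...,1]-y)<.03)&(W[...,2]>z0)&(W[...,2]<z1)
    P=W[m]
    if len(P)<20: print(n,'none'); continue
    print(n,m.sum(),P.mean(0), cv2.minAreaRect(P[:,:2].astype(np.float32)*1000))
    if n!='spin':
        b=m&(g.min(2)>130); P=W[b]
        if b.sum()>10: mu=P.mean(0)[:2]; e=np.linalg.svd(P[:,:2]-mu)[2][0]; print(' line',b.sum(),mu,np.degrees(np.arctan2(e[1],e[0])))
    else:
        z=np.median(P[:,2]); hh=cv2.convexHull((P[:,:2]*1000).astype(np.float32))[:,0]; print(' z',z,cv2.minEnclosingCircle(hh)); print(hh.round(1).tolist())
E
python3 look.py
python3 - <<'E'
from h import *
c=cap('wrist'); save(c,'w5.png'); cv2.imwrite('pics/r5.png',np.hstack([rect(c,.4415,.186,.1155),rect(c,.516,.151,.13,.07)])[:,:,::-1])
E
```

```text
[0.4571 0.1713 0.22  ] [-179.8418   -0.0026  -45.6218] [ 43.6831   2.2341 -21.5301   0.0008 -66.0776   0.6947]
sel 1126 [0.5171 0.1498 0.1297] ((516.0679931640625, 151.3355712890625), (22.604339599609375, 39.85762405395508), 43.103450775146484)
 line 68 [0.5094 0.1585] 144.44124421819944
knob 934 [0.4237 0.1283 0.1213] ((420.6300964355469, 128.0035400390625), (41.891868591308594, 22.33844757080078), 8.699334144592285)
 line 69 [0.4104 0.1269] -170.63708152956147
spin 133 [0.4419 0.186  0.1149] ((441.75146484375, 186.2080078125), (12.438766479492188, 10.623151779174805), 44.41058349609375)
 z 0.11497179249542544 ((441.3636474609375, 186.6533203125), 7.002285957336426)
[[447.79998779296875, 186.1999969482422], [447.5, 187.8000030517578], [446.3999938964844, 190.3000030517578], [444.1000061035156, 192.6999969482422], [441.8999938964844, 193.60000610351562], [439.79998779296875, 191.6999969482422], [435.79998779296875, 186.1999969482422], [435.29998779296875, 183.89999389648438], [435.70001220703125, 183.5], [438.8999938964844, 180.3000030517578], [440.8999938964844, 179.6999969482422], [441.79998779296875, 180.0], [442.79998779296875, 180.39999389648438], [445.1000061035156, 182.10000610351562], [447.1000061035156, 184.1999969482422]]
```

View pics/r5.png

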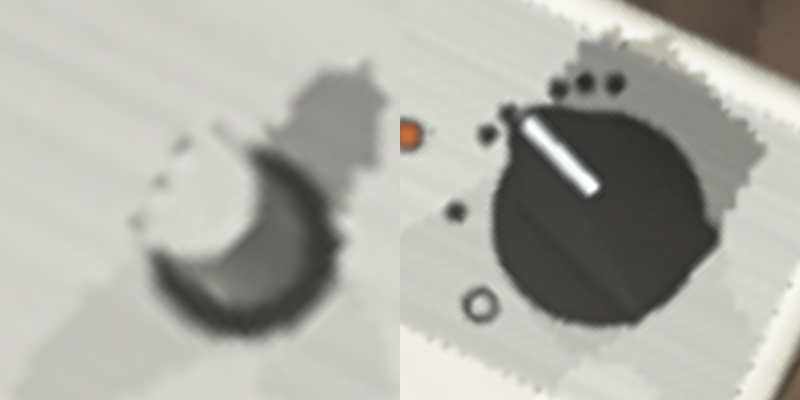

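The selector pointer stands at two dots: (530,120) points at the mark pair, and the bar is at 133° as wanted. The spindle flat is on the upper left, with an edge from about (140,220) to (183,143). Next is a closer look at the spindle for the flat's angle.

Request:
apply_moves([
  {"dp": [-0.012,0.012,0],"yaw": 0},
  {"dp": [-0.024,0.024,0],"yaw": 0},
  {"dp": [-0.036,0.036,0],"yaw": 0},
  {"dp": [-0.05,0.05,-0.01],"yaw": 0},
  {"dp": [-0.06,0.06,-0.03],"yaw": 0},
  {"dp": [-0.07,0.07,-0.05],"yaw": 0},
  {"dp": [-0.07,0.07,-0.07],"yaw": 0},
  {"dp": [-0.07,0.07,-0.09],"yaw": 0},
  {"dp": [-0.07,0.07,-0.1],"yaw": 0},
  {"dp": [-0.07,0.07,-0.1],"yaw": 0},
  {"dp": [-0.07,0.07,-0.1],"yaw": 0},
])

```text
time_s: 11.83
tcp_pos: [0.387, 0.2401, 0.1179]
eef_rot: [179.8, -0.0, -45.7]
contact_force: [-0.4, 0.7, 0.6]
gripper_width: 0.0527
gripper_force: 0.0
```

```bash
cat > sp.py <<'E'
from h import *
np.set_printoptions(precision=2,suppress=True)
from scipy.optimize import least_squares
c=cap('wrist'); W=world(c); print(c['s']['tcp_pos'],c['s']['contact_force'])
m=(np.hypot(W[...,0]-.4415,W[...,1]-.1865)<.011)&(W[...,2]>.1125)&(W[...,2]<.119)
m=m.astype(np.uint8); v,u=np.nonzero(m); print(m.sum(), np.median(W[m>0][:,2]))
cs,_=cv2.findContours(m,0,cv2.CHAIN_APPROX_NONE); k=max(cs,key=cv2.contourArea)[:,0]
B=onz(c,k[:,0],k[:,1],.1150)[:,:2]*1000
A=onz(c,u,v,.115)[:,:2]*1000; print('centroid',A.mean(0))
# arc+chord: signed distance to D shape boundary
def f(p):
    d=B-p[:2]; n=np.array([np.cos(p[2]),np.sin(p[2])]); return np.maximum(np.hypot(*d.T)-p[3], d@n-p[4])
best=min((least_squares(f,[441.4,186.6,a,6.8,3],loss='soft_l1',f_scale=.4) for a in np.radians([120,150,180])),key=lambda r:r.cost)
print(best.x,np.degrees(best.x[2]),best.cost,len(B))
save(c,'w6.png'); cv2.imwrite('pics/r6.png',rect(c,.4415,.1865,.1155,.03,500)[:,:,::-1])
E
python3 sp.py
```

```text
[0.39 0.24 0.12] [-0.39  0.65  0.57]
354 0.11492364293772336
centroid [441.84 186.53]
[440.48 187.34   2.63   6.71   2.43] 150.49838524985617 1.4157232659548091 66
```

View pics/r6.png

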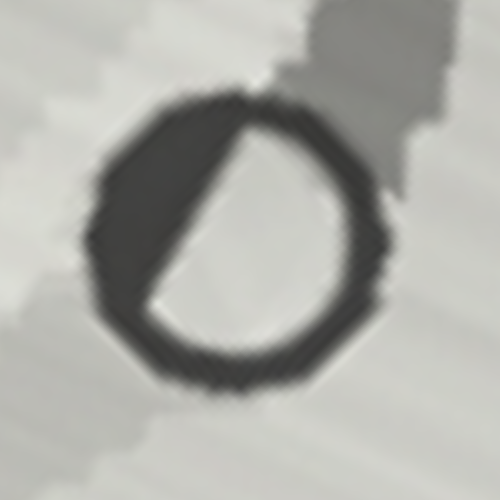

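The view shows a clear D, its flat running from (148,303) to (245,128), so the flat's normal points to about 151° in the world. That agrees with the fit of 150.5°, with the axis near (0.4407, 0.187). Now to the knob.

Request:
apply_moves([
  {"dp": [0.0,0.0,0.015],"yaw": 6},
  {"dp": [0.002,-0.01,0.03],"yaw": 12},
  {"dp": [0.008,-0.028,0.04],"yaw": 18},
  {"dp": [0.014,-0.046,0.04],"yaw": 24},
  {"dp": [0.02,-0.064,0.04],"yaw": 30},
  {"dp": [0.026,-0.082,0.04],"yaw": 36},
  {"dp": [0.03,-0.1,0.04],"yaw": 42},
  {"dp": [0.0336,-0.112,0.04],"yaw": 48},
  {"dp": [0.0336,-0.112,0.04],"yaw": 54.4},
  {"dp": [0.0336,-0.112,0.04],"yaw": 54.4},
  {"dp": [0.0336,-0.112,0.04],"yaw": 54.4},
])

```text
time_s: 12.8
tcp_pos: [0.4211, 0.1289, 0.1597]
eef_rot: [-180.0, -0.1, 8.5]
contact_force: [0.5, -0.2, 0.7]
gripper_width: 0.0531
gripper_force: 0.0
```

```bash
python3 look.py | grep -A1 -v spin | cut -c1-200
python3 - <<'E'
from h import *
from scipy.spatial.transform import Rotation as Ro
c=cap('wrist'); s=c['s']; R=Ro.from_euler('xyz',s['eef_rot'],degrees=True).as_matrix()
W=world(c); Q=(W-s['tcp_pos'])@R*1000
m=(abs(abs(Q[...,1])-33)<10)&(abs(Q[...,0])<12)&(Q[...,2]<10)&(Q[...,2]>-60)
print('tip z',np.sort(Q[...,2][m])[-12:].round(1))
E
```

```text
[0.4211 0.1289 0.1597] [-179.9617   -0.0697    8.4742] [ 42.8395   0.3738 -31.9036   0.0091 -57.6434  55.6299]
sel 1923 [0.5168 0.1503 0.1296] ((515.8464965820312, 151.63140869140625), (22.601953506469727, 41.8548698425293), 44.58763122558594)
 line 99 [0.5107 0.157 ] 134.3236331393411
knob 1525 [0.424  0.1286 0.1211] ((420.3896789550781, 128.1686248779297), (42.49587631225586, 22.297170639038086), 7.950240135192871)
 line 114 [0.4096 0.1259] -176.5477848232341
spin 218 [0.4421 0.186  0.1149] ((441.9486083984375, 185.80894470214844), (13.646949768066406, 10.49751091003418), 51.31169891357422)
 z 0.11487943238963816 ((440.9542541503906, 186.78128051757812), 7.014296531677246)
[[447.79998779296875, 187.10000610351562], [447.70001220703125, 188.5], [447.3999938964844, 189.5], [445.6000061035156, 191.60000610351562], [443.3999938964844, 193.3000030517578], [442.6000061035156,
tip z [-14.7 -14.7 -14.6 -14.6 -14.6 -14.6 -14.4 -14.4 -14.4 -14.2 -13.6 -13.3]
```

Request:
apply_moves([
  {"dp": [-0.0005,-0.0008,-0.012],"yaw": 0},
  {"dp": [-0.0005,-0.0008,-0.027],"yaw": 0},
  {"dp": [-0.0005,-0.0008,-0.042],"yaw": 0},
  {"dp": [-0.0005,-0.0008,-0.055],"yaw": 0},
  {"dp": [-0.0005,-0.0008,-0.065],"yaw": 0},
  {"dp": [-0.0005,-0.0008,-0.0705],"yaw": 0},
  {"dp": [-0.0005,-0.0008,-0.0705],"yaw": 0},
  {"dp": [-0.0005,-0.0008,-0.0705],"yaw": 0},
])

```text
time_s: 13.57
tcp_pos: [0.4202, 0.1283, 0.0887]
eef_rot: [180.0, 0.0, 8.7]
contact_force: [1.3, 0.2, 1.0]
gripper_width: 0.0524
gripper_force: 0.0
```

Request:
apply_moves([
  {"dp": [0,0,0],"yaw": 0},
  {"dp": [0,0,0],"yaw": 0},
  {"dp": [0,0,0],"yaw": 0},
  {"dp": [0,0,0],"yaw": 0},
  {"dp": [0,0,0],"yaw": 0},
  {"dp": [0,0,0],"yaw": 0},
  {"dp": [0,0,0],"yaw": 0},
  {"dp": [0,0,0],"yaw": 0},
], grip=1, squeeze=35)

```text
time_s: 14.23
tcp_pos: [0.4202, 0.1281, 0.0887]
eef_rot: [-180.0, -0.0, 8.7]
contact_force: [-0.5, -0.2, 2.7]
gripper_width: 0.0222
gripper_force: 35.0
```

Request:
apply_moves([
  {"dp": [0,0,0.01],"yaw": 0},
  {"dp": [0,0,0.022],"yaw": 0},
  {"dp": [0,0,0.036],"yaw": -5},
  {"dp": [0.003,0.01,0.04],"yaw": -10},
  {"dp": [0.006,0.02,0.04],"yaw": -15},
  {"dp": [0.01,0.03,0.04],"yaw": -20},
  {"dp": [0.014,0.04,0.04],"yaw": -25},
  {"dp": [0.018,0.05,0.04],"yaw": -30},
  {"dp": [0.0205,0.0589,0.04],"yaw": -34},
  {"dp": [0.0205,0.0589,0.04],"yaw": -38},
  {"dp": [0.0205,0.0589,0.04],"yaw": -38},
  {"dp": [0.0205,0.0589,0.04],"yaw": -38},
  {"dp": [0.0205,0.0589,0.04],"yaw": -38},
])

```text
time_s: 15.32
tcp_pos: [0.4404, 0.1867, 0.1283]
eef_rot: [180.0, 0.0, -29.2]
contact_force: [-0.9, -0.2, -0.8]
gripper_width: 0.0217
gripper_force: 35.0
```

Run:
```python
from h import *
from scipy.spatial.transform import Rotation as Ro
np.set_printoptions(precision=4,suppress=True)
c=cap('wrist'); s=c['s']; R=Ro.from_euler('xyz',s['eef_rot'],degrees=True).as_matrix()
print(s['tcp_pos'],s['eef_rot'])
W=world(c); g=c['image'].astype(int); m=(np.hypot(W[...,0]-.4407,W[...,1]-.187)<.028)&(W[...,2]>.153)&(W[...,2]<.175)
Q=(W-s['tcp_pos'])@R*1000; q=Q[m]; m2=m&(abs(Q[...,1])<10.5); q=Q[m2]
print(m2.sum(), np.percentile(q,[1,50,99],axis=0)); b=m2&(g.min(2)>130)&(abs(Q[...,0])<22); print('line',b.sum(),Q[b].mean(0) if b.sum() else '')
for n in('top','scene'):
    c=cap(n); W=world(c); Q=(W-s['tcp_pos'])@R*1000; m=(abs(Q[...,0])<30)&(abs(Q[...,1])<30)&(Q[...,2]<5)&(Q[...,2]>-45); print(n,m.sum(), np.percentile(Q[m],[2,50,98],axis=0) if m.sum()>5 else '')
```

```text
[0.4404 0.1867 0.1283] [179.9819   0.0105 -29.168 ]
2028 [[ -2.6511 -10.2319 -34.2293]
 [ 11.2527   0.2257 -32.6748]
 [ 21.4878  10.2549 -25.7018]]
line 4 [ -2.0133   0.4819 -33.4116]
top 0 
scene 294 [[ -6.8764 -26.1528 -43.7693]
 [ 12.5009   6.9023 -28.7922]
 [ 24.3772  28.6121  -3.8709]]
```

Request:
apply_moves([
  {"dp": [0.0002,0.0002,-0.005],"yaw": 0},
  {"dp": [0.0002,0.0002,-0.01],"yaw": 0},
  {"dp": [0.0002,0.0002,-0.014],"yaw": 0},
  {"dp": [0.0002,0.0002,-0.016],"yaw": 0},
  {"dp": [0.0002,0.0002,-0.017],"yaw": 0},
  {"dp": [0.0002,0.0002,-0.018],"yaw": 0},
  {"dp": [0.0002,0.0002,-0.019],"yaw": 0},
  {"dp": [0.0002,0.0002,-0.02],"yaw": 0},
  {"dp": [0.0002,0.0002,-0.02],"yaw": 0},
])

```text
time_s: 16.22
tcp_pos: [0.441, 0.1872, 0.1087]
eef_rot: [-180.0, -0.0, -29.3]
contact_force: [-1.1, -0.6, 4.4]
gripper_width: 0.0221
gripper_force: 35.0
```

Request:
apply_moves([
  {"dp": [0,0,-0.001],"yaw": 0},
  {"dp": [0,0,-0.002],"yaw": 0},
  {"dp": [0,0,-0.003],"yaw": 0},
  {"dp": [0,0,-0.003],"yaw": 0},
  {"dp": [0,0,-0.003],"yaw": 0},
])

```text
time_s: 16.63
tcp_pos: [0.441, 0.1873, 0.1058]
eef_rot: [-180.0, -0.0, -29.3]
contact_force: [-2.4, -0.0, 6.2]
gripper_width: 0.0219
gripper_force: 35.0
```

Request:
apply_moves([
  {"dp": [0,0,0.002],"yaw": 0},
  {"dp": [-0.0005,0.0002,0.002],"yaw": 0},
  {"dp": [-0.001,0.0002,0.002],"yaw": 0},
  {"dp": [-0.001,0.0002,0.001],"yaw": 0},
  {"dp": [-0.001,0.0002,0],"yaw": 0},
  {"dp": [-0.001,0.0002,0],"yaw": 0},
])

```text
time_s: 17.13
tcp_pos: [0.4397, 0.1872, 0.1051]
eef_rot: [180.0, 0.0, -29.3]
contact_force: [0.1, 0.0, -1.3]
gripper_width: 0.0219
gripper_force: 35.0
```

Vertical force is gone, so the knob is on the spindle. I'll continue down to the seat.

Request:
apply_moves([
  {"dp": [0,0,-0.002],"yaw": 0},
  {"dp": [0,0,-0.004],"yaw": 0},
  {"dp": [0,0,-0.006],"yaw": 0},
  {"dp": [0,0,-0.007],"yaw": 0},
  {"dp": [0,0,-0.008],"yaw": 0},
  {"dp": [0,0,-0.0085],"yaw": 0},
  {"dp": [0,0,-0.0085],"yaw": 0},
  {"dp": [0,0,-0.0085],"yaw": 0},
])

```text
time_s: 17.8
tcp_pos: [0.4399, 0.1873, 0.0972]
eef_rot: [-180.0, -0.0, -29.3]
contact_force: [-1.0, -0.7, 2.8]
gripper_width: 0.0215
gripper_force: 35.0
```

Request:
apply_moves([
  {"dp": [0,0,-0.001],"yaw": 0},
  {"dp": [0,0,-0.002],"yaw": 0},
  {"dp": [0,0,-0.003],"yaw": 0},
  {"dp": [0,0,-0.003],"yaw": 0},
  {"dp": [0,0,-0.003],"yaw": 0},
  {"dp": [0,0,-0.003],"yaw": 0},
])

```text
time_s: 18.3
tcp_pos: [0.4399, 0.1873, 0.0941]
eef_rot: [-180.0, -0.0, -29.3]
contact_force: [-2.1, -0.7, 6.0]
gripper_width: 0.0219
gripper_force: 35.0
```

Request:
apply_moves([
  {"dp": [0,0,-0.001],"yaw": 0},
  {"dp": [0,0,-0.002],"yaw": 0},
  {"dp": [0,0,-0.002],"yaw": 0},
  {"dp": [0,0,-0.002],"yaw": 0},
])

```text
time_s: 18.63
tcp_pos: [0.4399, 0.1873, 0.0922]
eef_rot: [-180.0, -0.0, -29.3]
contact_force: [-2.5, -1.3, 6.9]
gripper_width: 0.0218
gripper_force: 35.0
```

Request:
apply_moves([
  {"dp": [0,0,-0.0005],"yaw": 0},
  {"dp": [0,0,-0.001],"yaw": 0},
  {"dp": [0,0,-0.001],"yaw": 0},
  {"dp": [0,0,-0.001],"yaw": 0},
])

```text
time_s: 18.97
tcp_pos: [0.44, 0.1873, 0.0919]
eef_rot: [-180.0, -0.0, -29.3]
contact_force: [-6.8, -1.9, 15.0]
gripper_width: 0.0219
gripper_force: 35.0
```

Request:
apply_moves([
  {"dp": [0,0,-0.0005],"yaw": 0},
  {"dp": [0,0,-0.001],"yaw": 0},
  {"dp": [0,0,-0.001],"yaw": 0},
  {"dp": [0,0,-0.001],"yaw": 0},
])

```text
time_s: 19.3
tcp_pos: [0.4402, 0.1874, 0.0917]
eef_rot: [-180.0, -0.1, -29.2]
contact_force: [-8.9, -3.6, 22.9]
gripper_width: 0.0218
gripper_force: 35.0
```

Run:
```python
from h import *
from scipy.spatial.transform import Rotation as Ro
np.set_printoptions(precision=4,suppress=True)
c=cap('wrist'); s=c['s']; R=Ro.from_euler('xyz',s['eef_rot'],degrees=True).as_matrix()
W=world(c); Q=(W-s['tcp_pos'])@R*1000
m=(abs(Q[...,0]-8)<14)&(abs(Q[...,1])<10)&(abs(Q[...,2]+32)<6)
print(s['tcp_pos'],s['contact_force'],np.percentile(Q[m],[1,50,99],axis=0),'knob top z',np.median(W[m][:,2]))
c=cap('scene'); W=world(c)
m=(np.hypot(W[...,0]-.516,W[...,1]-.151)<.03)&(W[...,2]>.122)&(W[...,2]<.136); P=W[m]; print('sel',m.sum(),cv2.minAreaRect(P[:,:2].astype(np.float32)*1000) if m.sum()>5 else '')
```

```text
[0.4402 0.1874 0.0917] [-8.9301 -3.5506 22.9335] [[ -2.6617  -9.7    -34.2493]
 [ 11.1588   0.2273 -32.7742]
 [ 21.4432   9.7634 -26.742 ]] knob top z 0.12451491455299217
sel 112 ((519.6895751953125, 147.86474609375), (21.946205139160156, 40.230003356933594), 41.130470275878906)
```

```bash
python3 -c "
from plant import r
print(r.close_job())"
```

```text
the job is handed in; nothing more can be done
None
```

I handed the job in with the selector at two dots and the knob seated on the spindle, held pressed against its hard stop at about 23 N; no verdict came back.

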